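# Magnifier check of a paint-marked gear tooth

### The arm

A 7-joint arm with a two-finger parallel gripper is mounted at the origin on the work surface. World frame = base frame: x ahead of the robot, y to its left, z up, the work surface at z = 0. Lengths are in m, angles in rad, forces in N, time in s.
With the tool pointing down it reaches from about 0.425 to 0.925 m from the base axis. Payload 6.8 kg.
Tool frame: the origin (TCP) lies on the centre line of the jaws, within the pads' length; the fingertips stand 11 mm ahead of it and the grasp point (between the pads) lies 8 mm behind it; z points along the fingers, y is the direction in which the jaws open and shut (so a half turn about z gives the same grasp; the last joint's range is limited). The gripper opens to 85 mm and grips with 20 to 120 N. Pads are 22 mm wide; open, the fingers measure 114 mm over their backs; the gripper's body (76 mm by 85 mm) begins 54 mm behind the grasp point. The pads swing forward as they close: fully open they stand 13 mm farther back than shut.
Start: joints at [-1.419, 0.477, 0.022, 1.555, -0.011, 1.109, -0.083], TCP at [0.173, 0.652, 0.242] pointing down, gripper open.
Joint ranges: [-2.96, 2.96], [-0.34, 2.1], [-1.41, 1.46], [0.24, 2.44], [-1.37, 4.51], [0.17, 1.92], [-2.96, 2.96]. Speed limits (rad/s): [2.39, 2.39, 3.14, 3.14, 3.14, 3.14, 3.14].

### API

Orientations are given as a rotation vector (axis times angle).
In Python, from bench import r gives the robot as it stands.
- The arm moves only by the tool send_rows, never from a script. Its argument "deltas" is a list of rows, each a list of 7 numbers: the opening, from 0 (shut) to 1 (fully open), then the shift along the tool's x, y, z as a fraction of full scale, then the turn, a rotation vector about the tool's x, y, z as a fraction of full scale. In form: [[hand, x, y, z, ax, ay, az], ...]. A call has 1 to 20 rows; each row is the pose to reach, as a shift and turn from the pose commanded when the call began, along the tool's axes at that moment, turning the shorter way round; what a row does not reach only later rows make up. Full scale, the value 1, is 150 mm for a shift and 180 degrees for a turn. A row lasts 1/12 s, in which the tool goes at most 41.7 mm and 7.16 degrees, less where a joint would pass 70% of its speed; a pose out of reach is approached as far as the arm can. A call with a number of a shift or a turn outside -1 to 1 is refused whole. A call with a gripper value outside its range is refused whole. The fingers move at their own pace and stop on an object; "squeeze" is the grip in N (left out, the last holds). Time passes only in rows, so rows that repeat a pose let the fingers close. It gives the time, the measured TCP pose, the force and the opening at its end, in the units of the state.
- r.get_obs(): the state, without advancing time (a new reading comes with each control period).
- r.grab_frame(name): name is "scene" or "top" or "wrist"; returns a dict with "pixels" (384x512x3 uint8, red, green, blue), "camera_matrix" (3x3 intrinsics, pixels), "rvec" (rotation vector, rad) and "tvec" (3), from world to camera coordinates, as OpenCV has them. Camera axes: x right, y down, z forward; pixel columns grow to the right and rows downward; lengths in m; the calibration is good to about 2 mm. The wrist camera is an equidistant fisheye: a pixel r from the principal point sees the ray r / f radians off the axis. A picture is of the moment at which its call begins. There is no depth.
- r.hand_in(): hands the job in, once; it reports no verdict.
The state is a dict: "clock": time; "joints": joint angles; "qvel": joint speeds; "tau": joint torques, N m; "tcp_pos": TCP position; "orientation": TCP orientation; "contact_force": force on the tool from outside, world axes, zero at the start; "moment": the same for the moment, N m; "grip_width": finger opening in m.
Only numpy, scipy, OpenCV 4.12 (cv2) and the standard library are available. Lean on these libraries where they do the work, as an engineer would, in place of code of your own. Each camera call takes 0.05 s, during which the arm holds its last target. There are 200 camera calls.

### The job

Two gears lie on the inspection plate; the one to check is the one the height gauge is standing at, not the one under the dial indicator. Pick up the magnifier by its handle and hold it level over that gear's yellow paint mark, lens centred on the mark and the middle of its rim at the height of the gauge's red scriber tip, which is set to the lens's focal height. Touch neither the gears nor the two instruments, leave everything else on the bench where it is, and finish while still holding the magnifier there, steady.

Things in the scene. Friction and masses are not known exactly. Their poses are not given: they have to be found in the camera images.
- loupe: magnifier lying flat on the bench beside the plate, left or right, 110 to 205 g: steel rim 76 mm across, 12 mm thick, clear lens; black box handle 26 mm wide, 26 mm high, with orange switch and grey end cap. Origin: below the lens centre, level with the handle's underside (on the bench). x points from handle to lens, z up. Handle x = -50 to -160 mm, z = 0 to 26 mm; balance point near x = -85 mm
- loupe_lens (a point): centre of the magnifier's lens, in the middle of the rim's thickness, 13 mm above loupe's origin; axes as loupe
- gear_a: steel spur gear lying flat and loose on the plate, 75 mm across the teeth, 22 mm thick, hub 26 mm high with a bore; identical to gear_b. Origin: centre of its underside, z up. Its yellow paint mark is on the side towards its -x
- gear_b: steel spur gear, identical to gear_a; origin likewise
- gear_a_mark (a point): yellow paint-pen mark, 10 by 12 mm, on top of gear_a's teeth at the rim, 32 mm from the gear's axis and 22 mm above its underside; it lies on the half of the gear nearer the robot
- gear_b_mark (a point): the same yellow paint mark on gear_b
- gauge: height gauge standing on the plate beyond one of the two gears (which one varies): cast base 104 by 68 by 36 mm, upright graduated beam to 337 mm above the plate, sliding head with black read-out and a scriber reaching over towards the robot. Origin: centre of the base's underside; the scriber points to its -x; the beam stands at x = +25 mm
- scriber_tip (a point): end of the gauge's scriber, a red tip 9 mm wide and 6 mm thick, this point at mid thickness; z up. Its height is the focal height for the lens, 45 to 85 mm above the gear's paint mark. It is 35 to 65 mm from the axis of the gear to be checked, on the side away from the robot, and over 110 mm from the other gear's axis
- indicator: dial indicator on a magnetic stand, on the plate beyond the other gear: block 60 by 50 by 55 mm, post to 230 mm above the plate, arm reaching 111 mm towards the robot with a round white dial 56 mm across, its plunger hanging over that gear. Origin: centre of the block's underside; the arm points to its -x
- plate: dark granite inspection plate, 300 by 300 mm and 50 mm thick, fixed on the bench; origin: centre of its underside, top 50 mm above the bench. Gears, gauge and indicator stand on it, the gears on the half nearer the robot about 150 mm apart side by side
- wrench: steel wrench, 180 mm long, lying on the bench on the side of the plate where the magnifier is not; to be left alone; origin at its middle
- screwdriver: screwdriver, 190 mm long, lying on the bench to the left of the plate, farther out; to be left alone; origin at its middle
- paint_pen: paint pen, white with yellow cap, 125 mm long, 18 mm thick, lying across the bench between robot and plate; to be left alone; origin at its middle, on the bench; it lies along its y
- bearing_ring: steel bearing ring, 80 mm across, 20 mm high, lying on the bench to the right; to be left alone; origin: centre of its underside
- spray_can: yellow spray can with red cap, 54 mm across, 165 mm high, standing on the bench to the left; to be left alone; origin: centre of its foot
Things that resemble listed ones, but are neither listed nor needed, are in the scene too. What is shaped like the loupe but purple is not meant. What is shaped like the gear_b but turquoise is not meant.

How it is judged:
On the way:
1. the magnifier is lifted off the bench by its handle (height (world z) of loupe_lens above 0.05 m and contact force between the fingers and loupe above 1 N and x of the grasp point in the frame of loupe below -0.045 m), for 0.2 s.
At the end, for the whole second after the job is handed in: the magnifier is held still by its handle, by the gripper alone, its lens centre within 10 mm sideways of the yellow mark of the gear at the height gauge, the middle of its rim within 5 mm of the scriber tip's height, level within 0.1 rad (((horizontal distance between scriber_tip and gear_a below 0.085 m and horizontal distance between loupe_lens and gear_a_mark below 0.01 m) or (horizontal distance between scriber_tip and gear_b below 0.085 m and horizontal distance between loupe_lens and gear_b_mark below 0.01 m)) and z of loupe_lens in the frame of scriber_tip between -0.005 and 0.005 m and angle between loupe's own z axis and vertical below 0.1 rad and linear speed of loupe below 0.02 m/s and angular speed of loupe below 0.2 rad/s and contact force between the fingers and loupe above 1 N and x of the grasp point in the frame of loupe below -0.045 m and contact force between loupe and plate below 0.3 N and contact force between loupe and gear_a below 0.3 N and contact force between loupe and gear_b below 0.3 N and contact force between loupe and gauge below 0.3 N and contact force between loupe and indicator below 0.3 N); the arm keeps its last pose, push and grip.
It fails at once if a gear was touched or shifted (distance of any of gear_a, gear_b from where it was at the start of the episode above 0.004 m or contact force between any of the arm, the fingers, loupe and gear_a above 1 N or contact force between any of the arm, the fingers, loupe and gear_b above 1 N).
It fails at once if the height gauge or its setting was touched (contact force between gauge and anything else above 1 N or distance of scriber_tip from where it was at the start of the episode above 0.003 m).
It fails at once if the dial indicator was touched (contact force between indicator and anything else above 1 N).
It fails at once if something else on the bench was moved by more than 15 mm (distance of any of wrench, screwdriver, paint_pen, bearing_ring, spray_can from where it was at the start of the episode above 0.015 m).
It also fails if it takes over 40 s, if anything falls off the work surface, if the arm or the gripper's body presses on something with over 40 N, if the wrist force passes 120 N, or if a joint passes its speed limit or range.

## Working session

There is one attempt and no reset: what is moved stays moved. The work goes in short steps, Python scripts to look and compute and a tool call to move; the robot and the scene stay as the last step left them, time stands still between calls to the robot, and variables do not carry over. Pictures are saved under pics/ and viewed, about 8 in all and at most 12, crops included, and the job is handed in when it is done.

Besides the shell and the picture viewer there is one more tool, called after "Emit:" as name(argument=value, ...), one argument or row to a line, values as JSON. send_rows: Moves the arm, as the interface text tells. Shift numbers are shares of 150 mm and turn numbers shares of 180 degrees, none past 1 either way. Its arguments: {"type":"object","properties":{"deltas":{"type":"array","items":{"type":"array","items":{"type":"number"}}},"squeeze":{"type":"number"}},"required":["deltas"]}

```bash
mkdir -p pics && ls && cat > h.py <<'E'
import numpy as np, cv2
from bench import r
def grab(n,name):
    f=r.grab_frame(n); np.savez('pics/'+name+'.npz',**{k:np.asarray(f[k]) for k in('pixels','camera_matrix','rvec','tvec')})
    cv2.imwrite('pics/'+name+'.png',cv2.cvtColor(np.asarray(f['pixels']),cv2.COLOR_RGB2BGR)); return f
def load(name): return np.load('pics/'+name+'.npz')
def ray(f,u,v,fish=False):
    K=np.asarray(f['camera_matrix']);R=cv2.Rodrigues(np.asarray(f['rvec'],float))[0];t=np.asarray(f['tvec'],float).ravel()
    x=(u-K[0,2])/K[0,0];y=(v-K[1,2])/K[1,1]
    if fish:
        th=np.hypot(x,y);s=np.sin(th)/th if th>1e-9 else 1;d=np.array([x*s,y*s,np.cos(th)])
    else: d=np.array([x,y,1.])
    return -R.T@t, R.T@d
def at_z(f,u,v,z,fish=False):
    c,d=ray(f,u,v,fish);return c+d*(z-c[2])/d[2]
def proj(f,p,fish=False):
    K=np.asarray(f['camera_matrix']);R=cv2.Rodrigues(np.asarray(f['rvec'],float))[0];q=R@np.asarray(p)+np.asarray(f['tvec']).ravel()
    if fish:
        n=np.hypot(q[0],q[1]);th=np.arctan2(n,q[2]);x,y=q[0]/n*th,q[1]/n*th
    else: x,y=q[0]/q[2],q[1]/q[2]
    return np.array([K[0,0]*x+K[0,2],K[1,1]*y+K[1,2]])
E
python3 - <<'E'
from h import *
for n in('scene','top'):
    f=grab(n,n+'0'); print(n,ray(f,256,192))
a=cv2.imread('pics/top0.png'); cv2.imwrite('pics/top0b.png',cv2.resize(a,(800,600)))
a=cv2.imread('pics/scene0.png'); cv2.imwrite('pics/scene0b.png',cv2.resize(a,(800,600)))
print(r.get_obs())
E
```

```text
pics
scene (array([ 1.38448953, -0.2739635 ,  1.08155578]), array([-0.64473033,  0.24839849, -0.72294808]))
top (array([0.33634487, 0.05116563, 1.13735541]), array([ 0.17410782,  0.03370468, -0.98447297]))
{'clock': 0.1, 'joints': array([-1.41911568,  0.47771867,  0.02233465,  1.55635686, -0.01151179,
        1.10929608, -0.0830995 ]), 'qvel': array([-0.00050092, -0.0005225 ,  0.00099863, -0.00251831, -0.00090037,
        0.00141624, -0.00041891]), 'tau': array([ 4.30375934e-03, -5.97756565e+01,  1.61324020e+00, -2.81952167e+01,
        1.27101608e-02,  5.10278740e-03, -3.18201580e-05]), 'tcp_pos': array([0.17325473, 0.65184952, 0.24142013]), 'orientation': array([-4.06867048e-01, -3.11502426e+00,  2.58784935e-03]), 'contact_force': array([ 0.48693047,  0.21523673, -0.02496302]), 'moment': array([-0.0231193 , -0.01819519, -0.0062976 ]), 'grip_width': 0.08510915906587573}
```

View pics/top0b.png

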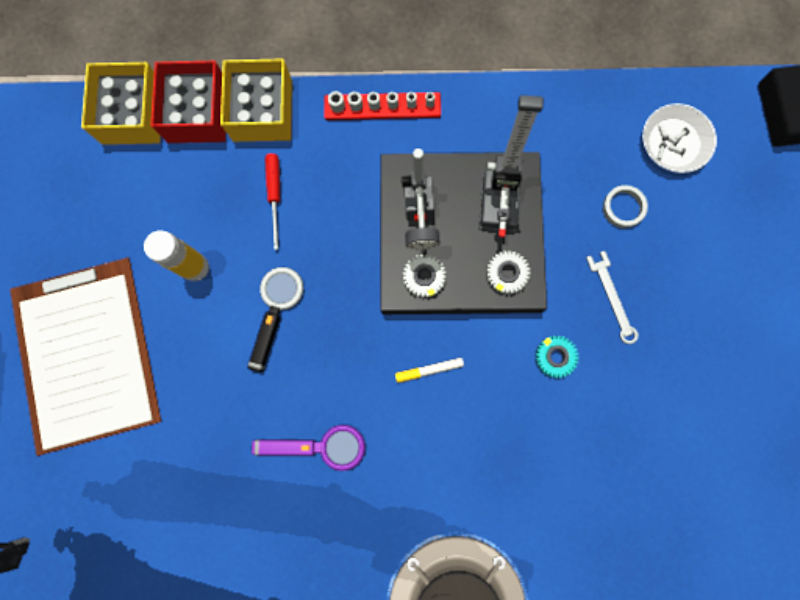

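View pics/scene0b.png

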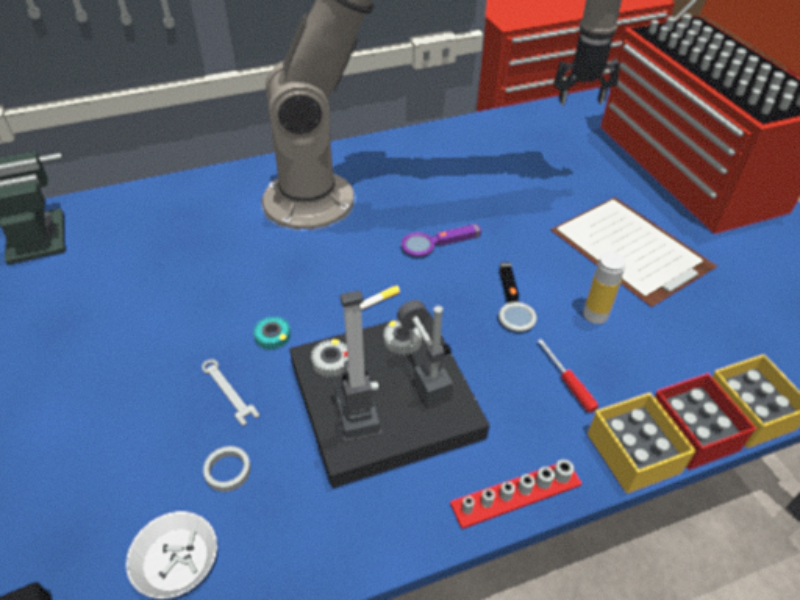

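The top picture (800 px scale) shows the black loupe with its lens at (282,288) and handle end at (257,368). The gauge stands at the right-hand gear, whose mark is at (499,287); the red scriber tip is near (502,234). The purple loupe and turquoise gear are decoys.

```bash
python3 - <<'E'
from h import *
t=load('top0');s=load('scene0')
L=at_z(t,282*.64,288*.64,.013);H=at_z(t,257*.64,368*.64,.013)
d=(L-H)[:2];print('L',L,'H',H,np.linalg.norm(d),'yaw',np.degrees(np.arctan2(d[1],d[0])))
def blobs(f,lo,hi,box):
    hsv=cv2.cvtColor(f['pixels'],cv2.COLOR_RGB2HSV);m=cv2.inRange(hsv,lo,hi)
    n,_,st,c=cv2.connectedComponentsWithStats(m)
    return [(st[i,4],c[i].round(1)) for i in range(1,n) if st[i,4]>2 and box[0]<c[i][0]<box[1] and box[2]<c[i][1]<box[3]]
for nm,f,box in(('top',t,(245,350,90,200)),('scene',s,(190,290,190,280))):
    print(nm,'Y',blobs(f,(20,100,120),(35,255,255),box),'R',blobs(f,(0,150,80),(8,255,255),box),blobs(f,(172,150,80),(180,255,255),box))
print('mark',at_z(t,499*.64,287*.64,.072),'gear',at_z(t,508*.64,272*.64,.076))
def tri(a,b):
    (c1,d1),(c2,d2)=a,b
    d1=d1/np.linalg.norm(d1);d2=d2/np.linalg.norm(d2)
    k=np.linalg.lstsq(np.c_[d1,-d2],c2-c1,rcond=None)[0];p,q=c1+k[0]*d1,c2+k[1]*d2
    return (p+q)/2,np.linalg.norm(p-q)
print('tip~',tri(ray(t,502*.64,234*.64),ray(s,346*.64,355*.64)))
for z in(.11,.13,.15):print(z,at_z(t,502*.64,234*.64,z))
E
python3 -c "
import cv2
a=cv2.imread('pics/top0.png')[90:205,250:350];b=cv2.imread('pics/scene0.png')[185:285,180:300]
a=cv2.resize(a,(400,460),interpolation=2);b=cv2.resize(b,(400,460),interpolation=2)
cv2.imwrite('pics/c.png',cv2.hconcat([a,b]))"
```

```text
L [0.56238572 0.31004445 0.013     ] H [0.41421356 0.35279955 0.013     ] 0.15421733693690992 yaw -16.09550350787934
top Y [(np.int32(16), array([319.2, 183.7])), (np.int32(13), array([275.6, 186.6]))] R [(np.int32(8), array([265.5, 138.5])), (np.int32(3), array([272., 138.])), (np.int32(23), array([320.8, 148.7]))] []
scene Y [(np.int32(10), array([250.5, 206.8])), (np.int32(11), array([214.4, 217.9]))] R [] []
mark [ 0.54455711 -0.08741274  0.072     ] gear [ 0.57042949 -0.10388344  0.076     ]
tip~ (array([ 0.62649938, -0.08808383,  0.12485529]), np.float64(0.0029275632330374745))
0.11 [ 0.63033692 -0.0915536   0.11      ]
0.13 [ 0.62461364 -0.08877522  0.13      ]
0.15 [ 0.61889037 -0.08599683  0.15      ]
```

View pics/c.png

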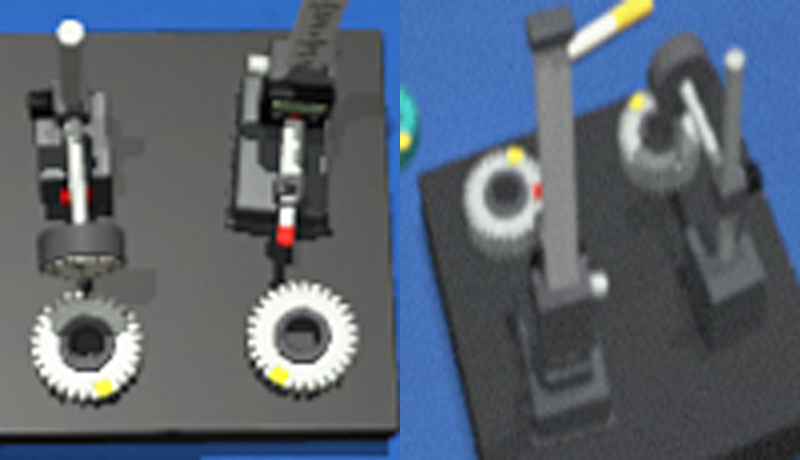

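```bash
cat >> h.py <<'E'
from scipy.spatial.transform import Rotation as Ro
def down(yaw): # tool z down, tool x at world heading yaw(deg)
    return Ro.from_euler('z',yaw,degrees=True)*Ro.from_euler('x',180,degrees=True)
def delta(p,yaw,p0=None,R0=None):
    o=r.get_obs();p0=o['tcp_pos'] if p0 is None else p0;R0=Ro.from_rotvec(o['orientation']) if R0 is None else R0
    return np.round(np.r_[R0.inv().apply(np.array(p)-p0)/.15,(R0.inv()*down(yaw)).as_rotvec()/np.pi],4)
def tri(a,b):
    (c1,d1),(c2,d2)=a,b
    d1=d1/np.linalg.norm(d1);d2=d2/np.linalg.norm(d2)
    k=np.linalg.lstsq(np.c_[d1,-d2],c2-c1,rcond=None)[0];p,q=c1+k[0]*d1,c2+k[1]*d2
    return (p+q)/2,np.linalg.norm(p-q)
def st():
    o=r.get_obs();R=Ro.from_rotvec(o['orientation']).as_matrix()
    print('t',o['clock'],'p',o['tcp_pos'].round(4),'yawx',np.degrees(np.arctan2(R[1,0],R[0,0])).round(2),'tilt',np.degrees(np.arccos(-R[2,2])).round(2),'g',o['grip_width'].round(4),'F',o['contact_force'].round(1),'j',o['joints'].round(2))
E
python3 - <<'E'
from h import *
st()
t=load('top0');s=load('scene0')
print('dial',tri(ray(t,422*.64,237*.64),ray(s,413*.64,318*.64)))
for y in(-16,164): print(y,delta((.475,.335,.2),y))
E
```

```text
Traceback (most recent call last):
  File "h.py", line 35, in st
    print('t',o['clock'],'p',o['tcp_pos'].round(4),'yawx',np.degrees(np.arctan2(R[1,0],R[0,0])).round(2),'tilt',np.degrees(np.arccos(-R[2,2])).round(2),'g',o['grip_width'].round(4),'F',o['contact_force'].round(1),'j',o['joints'].round(2))
                                                                                                                                                            ^^^^^^^^^^^^^^^^^^^^^
AttributeError: 'float' object has no attribute 'round'
```

```bash
sed -i "s/o\['grip_width'\].round(4)/round(o['grip_width'],4)/" h.py
python3 - <<'E'
from h import *
st()
t=load('top0');s=load('scene0')
print('dial',tri(ray(t,422*.64,237*.64),ray(s,413*.64,318*.64)))
for y in(-16,164): print(y,delta((.475,.335,.2),y))
E
```

```text
t 0.1 p [0.1733 0.6518 0.2414] yawx 165.12 tilt 0.09 g 0.0851 F [ 0.5  0.2 -0. ] j [-1.42  0.48  0.02  1.56 -0.01  1.11 -0.08]
dial (array([0.61399239, 0.0479383 , 0.16018233]), np.float64(0.001969439619563182))
-16 [-2.4867e+00 -1.5243e+00  2.7890e-01 -1.0000e-04 -8.0000e-04 -9.9380e-01]
164 [-2.4867e+00 -1.5243e+00  2.7890e-01 -5.0000e-04  0.0000e+00  6.2000e-03]
```

Emit:
send_rows(
  deltas=[
    [1,-0.2,-0.12,0,0,0,0],
    [1,-0.4,-0.25,0,0,0,0],
    [1,-0.6,-0.37,0,0,0,0],
    [1,-0.83,-0.51,0,0,0,0],
  ],
)

```text
clock: 0.43
tcp_pos: [0.2738, 0.5457, 0.2418]
orientation: [-0.404, -3.115, 0.001]
contact_force: [0.6, 1.1, -0.6]
grip_width: 0.0855
```

Emit:
send_rows(
  deltas=[
    [1,-0.2,-0.12,0,0,0,0],
    [1,-0.4,-0.25,0,0,0,0],
    [1,-0.6,-0.37,0,0,0,0],
    [1,-0.83,-0.51,0,0,0,0],
  ],
)

```text
clock: 0.77
tcp_pos: [0.3747, 0.4397, 0.242]
orientation: [-0.404, -3.115, 0.0]
contact_force: [1.2, 0.3, -0.3]
grip_width: 0.0851
```

Emit:
send_rows(
  deltas=[
    [1,-0.2,-0.12,0.05,0,0,0],
    [1,-0.4,-0.25,0.15,0,0,0],
    [1,-0.6,-0.37,0.2,0,0,0],
    [1,-0.83,-0.51,0.27,0,0,0],
    [1,-0.83,-0.51,0.27,0,0,0],
    [1,-0.83,-0.51,0.27,0,0,0],
  ],
)

```text
clock: 1.27
tcp_pos: [0.4769, 0.3313, 0.2008]
orientation: [-0.416, -3.113, 0.004]
contact_force: [-0.2, 0.5, -0.7]
grip_width: 0.0852
```

```bash
python3 - <<'E'
from h import *
st()
f=grab('wrist','w1');a=cv2.imread('pics/w1.png');cv2.imwrite('pics/w1b.png',cv2.resize(a,(800,600)))
print(proj(f,[.5624,.31,.013],True),proj(f,[.4142,.3528,.013],True),f['camera_matrix'])
E
```

```text
t 1.2667 p [0.4769 0.3313 0.2008] yawx 164.77 tilt 0.14 g 0.0852 F [-0.2  0.5 -0.7] j [-0.84  0.37  0.16  1.84 -0.07  0.95  0.65]
[255.52812896 241.21423949] [257.88342836 109.11259464] [[297.31863964   0.         253.64134063]
 [  0.         297.31863964 189.32637506]
 [  0.           0.           1.        ]]
```

View pics/w1b.png

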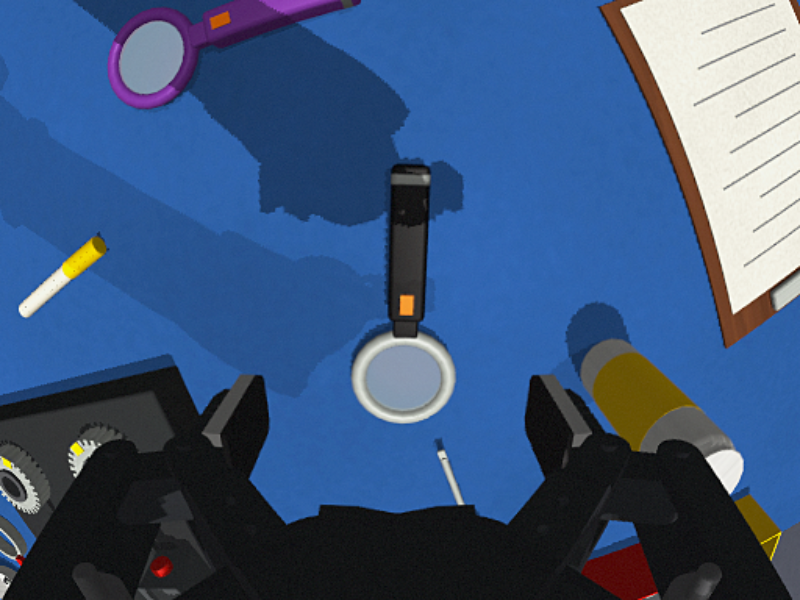

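Wrist view: lens centre at (403,377), handle end at (411,168), spray can to the right with its foot near (605,360).

```bash
python3 - <<'E'
from h import *
f=load('w1');k=.64
L=at_z(f,403*k,377*k,.015,True);H=at_z(f,411*k,171*k,.026,True);N=at_z(f,406*k,318*k,.026,True)
print('L',L,'H',H,'N',N,'can foot',at_z(f,605*k,362*k,.0,True))
d=(L-H)[:2];n=np.linalg.norm(d);yaw=np.degrees(np.arctan2(d[1],d[0]));print(n,yaw)
d2=(N-H)[:2];print(np.linalg.norm(d2),np.degrees(np.arctan2(d2[1],d2[0])))
u=np.array([np.cos(np.radians(yaw)),np.sin(np.radians(yaw))])
g=L[:2]-.09*u;print('grasp',g,'from H',H[:2]+.07*u)
g=(g+H[:2]+.07*u)/2
print(delta((*g,.016),yaw+180),g)
E
```

```text
L [0.5622453  0.31299086 0.015     ] H [0.41547566 0.35773893 0.026     ] N [0.51253471 0.3283419  0.026     ] can foot [0.6059814  0.47922068 0.        ]
0.1534396168158775 -16.955749951182053
0.10141323424253655 -16.850394895457043
grasp [0.47615757 0.33923784] from H [0.48243278 0.33732461]
[-1.650e-02  3.740e-02  1.235e+00 -3.000e-04 -2.000e-04  1.080e-02] [0.47929517 0.33828123]
```

Emit:
send_rows(
  deltas=[
    [1,-0.015,0.037,0.2,0,0,0.011],
    [1,-0.015,0.037,0.45,0,0,0.011],
    [1,-0.015,0.037,0.7,0,0,0.011],
    [1,-0.015,0.037,0.9,0,0,0.011],
    [1,-0.015,0.037,0.9,0,0,0.011],
  ],
)

```text
clock: 1.73
tcp_pos: [0.4741, 0.3387, 0.0612]
orientation: [-0.454, -3.101, 0.011]
contact_force: [-0.4, -0.2, -0.3]
grip_width: 0.0855
```

Emit:
send_rows(
  deltas=[
    [1,0,0,0.1,0,0,0],
    [1,0,0,0.2,0,0,0],
    [1,0,0,0.28,0,0,0],
    [1,0,0,0.33,0,0,0],
    [1,0,0,0.33,0,0,0],
    [0,0,0,0.33,0,0,0],
    [0,0,0,0.33,0,0,0],
    [0,0,0,0.33,0,0,0],
    [0,0,0,0.33,0,0,0],
    [0,0,0,0.33,0,0,0],
    [0,0,0,0.33,0,0,0],
    [0,0,0,0.33,0,0,0],
    [0,0,0,0.33,0,0,0],
  ],
  squeeze=60,
)

```text
clock: 2.82
tcp_pos: [0.4795, 0.3397, 0.0181]
orientation: [0.461, 3.107, 0.002]
contact_force: [-0.5, 0.3, 5.3]
grip_width: 0.0246
```

```bash
python3 -c "
from h import *
st()"
```

```text
t 2.8167 p [0.4795 0.3397 0.0181] yawx 163.13 tilt 0.07 g 0.0246 F [-0.5  0.3  5.3] j [-0.81  0.63  0.11  1.92 -0.12  0.59  0.66]
```

Emit:
send_rows(
  deltas=[
    [0,0,0,-0.1,0,0,0],
    [0,0,0,-0.25,0,0,0],
    [0,0,0,-0.4,0,0,0],
    [0,0,0,-0.6,0,0,0],
    [0,0,0,-0.8,0,0,0],
    [0,0,0,-0.8,0,0,0],
  ],
)

```text
clock: 3.32
tcp_pos: [0.4817, 0.3413, 0.1428]
orientation: [0.461, 3.102, 0.011]
contact_force: [1.8, 0.5, -1.2]
grip_width: 0.025
```

Emit:
send_rows(
  deltas=[
    [0,0,0,-0.2,0,0,0],
    [0,0,0,-0.4,0,0,0],
    [0,0,0,-0.6,0,0,0],
    [0,0,0,-0.8,0,0,0],
    [0,0,0,-0.8,0,0,0],
    [0,0,0,-0.8,0,0,0],
  ],
)

```text
clock: 3.82
tcp_pos: [0.4796, 0.3398, 0.2586]
orientation: [0.461, 3.106, 0.004]
contact_force: [-0.1, 1.0, -1.9]
grip_width: 0.025
```

```bash
python3 - <<'E'
from h import *
st()
f=grab('wrist','w2');a=cv2.imread('pics/w2.png');b=grab('scene','s2');b=cv2.imread('pics/s2.png')
cv2.imwrite('pics/w2b.png',cv2.hconcat([cv2.resize(a,(400,300)),cv2.resize(b,(400,300))]))
cv2.imwrite('pics/w2c.png',cv2.resize(a,(800,600)))
E
```

```text
t 3.8167 p [0.4796 0.3398 0.2586] yawx 163.13 tilt 0.18 g 0.025 F [-0.1  1.  -1.9] j [-0.86  0.32  0.17  1.76 -0.06  1.06  0.61]
```

View pics/w2c.png

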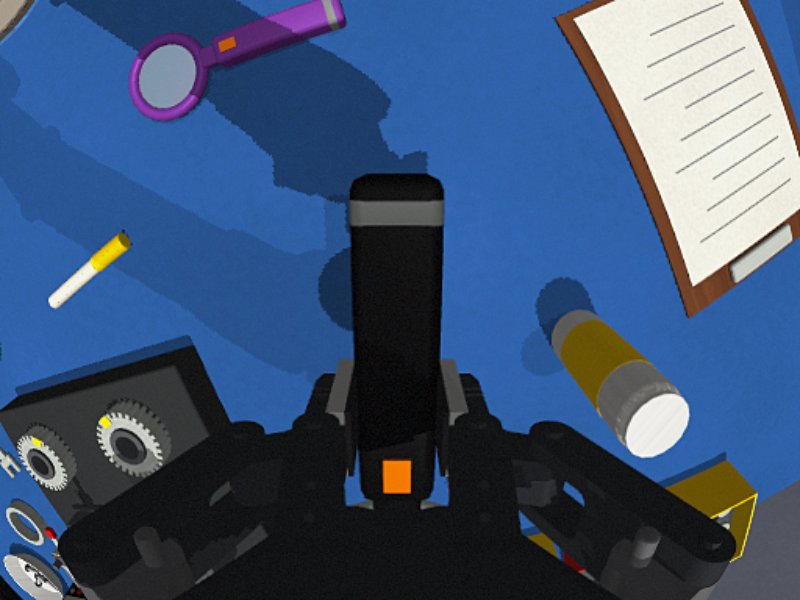

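Grip is good: the handle is centred between the pads with the switch at (397,476). The gears' marks and a red spot at (50,533), likely the scriber tip, also show. Next I'll check the lens in the top and scene cameras and that red spot.

```bash
python3 - <<'E'
from h import *
t=grab('top','t2');w=load('w2');s=load('s2')
o=r.get_obs();R=Ro.from_rotvec(o['orientation']);y=np.radians(-16.9)
Lp=o['tcp_pos']+np.array([np.cos(y)*.088,np.sin(y)*.088,-.005]);print(Lp)
a,b=proj(t,Lp),proj(s,Lp);print(a,b,proj(w,[.6247,-.0888,.13],True),proj(w,[.544,-.087,.072],True))
def crop(n,c,h,sz):
    x,y=[int(np.clip(v,h,m-h)) for v,m in zip(c,(512,384))];print(n,x-h,y-h,sz/(2*h));return cv2.resize(cv2.imread(f'pics/{n}.png')[y-h:y+h,x-h:x+h],(sz,sz),interpolation=cv2.INTER_CUBIC)
A=cv2.hconcat([crop('t2',a,40,400),crop('s2',b,40,400)])
cv2.imwrite('pics/c2.png',A)
cv2.imwrite('pics/c3.png',crop('w2',(30,340),40,560))
E
```

```text
[0.56226364 0.31315746 0.25046591]
[156.12064249 164.73729233] [341.43325652 147.97644445] [ 30.01913404 339.52025439] [ 22.93708418 281.54024141]
t2 116 124 5.0
s2 301 107 5.0
w2 0 300 7.0
```

View pics/c2.png

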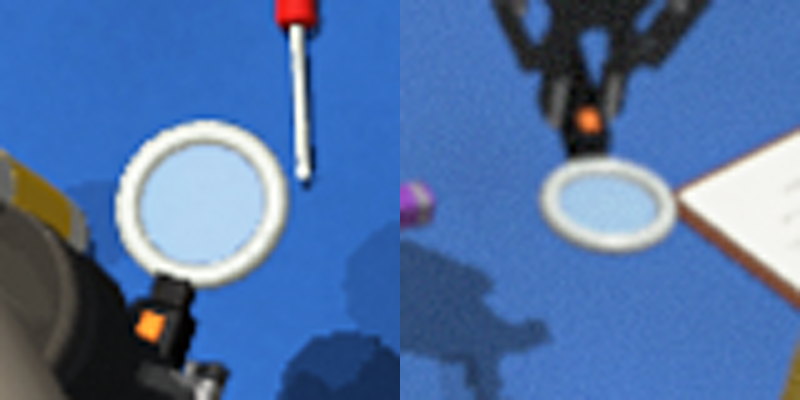

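View pics/c3.png

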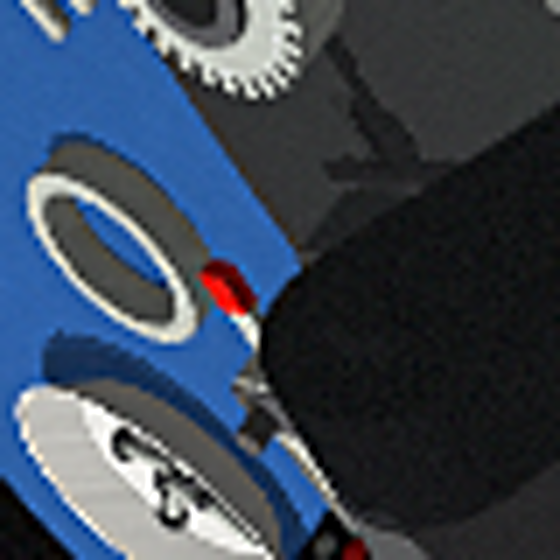

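Lens in the top view is at (156.4,164.8) and in the scene view at (342.8,147.8), matching the prediction to about 1 px. The wrist crop shows the red tip's end face at about (31.7,338.6).

```bash
python3 - <<'E'
from h import *
t=load('t2');w=load('w2');s=load('s2')
print('lens',tri(ray(t,156.4,164.8),ray(s,342.8,147.8)))
for a in((321.2,150.8),(321.2,149.8)):
  for b in((31.7,338.6),(31,338.6),(31.7,339.6)): print('tip tw',*tri(ray(t,*a),ray(w,*b,True)))
  print('tip ts',*tri(ray(t,*a),ray(s,222,226.3)))
print('tip sw',*tri(ray(s,222,226.3),ray(w,31.7,338.6,True)))
# yellow marks
for n,f,box,fi in(('t',t,(310,330,175,195),False),('w',w,(10,40,270,295),True),('s',s,(200,225,210,225),False)):
    hsv=cv2.cvtColor(f['pixels'],cv2.COLOR_RGB2HSV);m=cv2.inRange(hsv,(22,110,100),(34,255,255))
    k=np.zeros_like(m);k[box[2]:box[3],box[0]:box[1]]=1;m*=k
    v,u=np.nonzero(m);print(n,len(u),u.mean(),v.mean(),at_z(f,u.mean(),v.mean(),.072,fi))
E
```

```text
lens (array([0.56299537, 0.31478891, 0.25042085]), np.float64(0.004587693563527803))
tip tw [ 0.62440118 -0.08856862  0.12592684] 0.0030044791824245707
tip tw [ 0.62370142 -0.0884924   0.12721036] 0.0023194982142024927
tip tw [ 0.62461306 -0.08815279  0.12748014] 0.004335472214792349
tip ts [ 0.62384207 -0.08667321  0.12522947] 0.005062787053618414
tip tw [ 0.62600053 -0.08908807  0.12565693] 0.000507065047965782
tip tw [ 0.62529495 -0.08900774  0.12694807] 0.00017594349406778367
tip tw [ 0.62621496 -0.08867698  0.12720476] 0.0018442560830211469
tip ts [ 0.62582224 -0.08680476  0.12756984] 0.0043565427646180465
tip sw [ 0.62529343 -0.0851594   0.12722586] 0.001915700573118567
t 16 319.1875 183.6875 [ 0.54454566 -0.08693706  0.072     ]
w 24 23.25 282.75 [ 0.54631321 -0.08813882  0.072     ]
s 11 214.36363636363637 217.9090909090909 [ 0.5426836  -0.08570799  0.072     ]
```

```bash
python3 - <<'E'
from h import *
print(delta((.461,-.062,.2586),163.1))
E
```

```text
[-6.6600e-01 -2.5898e+00 -1.5100e-02 -9.0000e-04 -5.0000e-04  2.0000e-04]
```

Emit:
send_rows(
  deltas=[
    [0,-0.025,-0.1,0,0,0,0],
    [0,-0.06,-0.25,0,0,0,0],
    [0,-0.11,-0.43,0,0,0,0],
    [0,-0.16,-0.63,0,0,0,0],
    [0,-0.222,-0.863,0,0,0,0],
  ],
)

```text
clock: 4.38
tcp_pos: [0.4722, 0.2044, 0.2559]
orientation: [-0.458, -3.106, 0.002]
contact_force: [0.8, -0.1, -1.4]
grip_width: 0.0249
```

Emit:
send_rows(
  deltas=[
    [0,-0.05,-0.2,0,0,0,0],
    [0,-0.1,-0.4,0,0,0,0],
    [0,-0.16,-0.63,0,0,0,0],
    [0,-0.222,-0.863,0,0,0,0],
  ],
)

```text
clock: 4.72
tcp_pos: [0.4661, 0.0699, 0.2561]
orientation: [-0.46, -3.106, 0.002]
contact_force: [1.0, -0.4, -1.8]
grip_width: 0.0247
```

Emit:
send_rows(
  deltas=[
    [0,-0.05,-0.2,0,0,0,0],
    [0,-0.1,-0.4,0,0,0,0],
    [0,-0.15,-0.57,0,0,0,0],
    [0,-0.19,-0.73,0,0,0,0],
    [0,-0.222,-0.863,0,0,0,0],
    [0,-0.222,-0.863,0,0,0,0],
    [0,-0.222,-0.863,0,0,0,0],
  ],
)

```text
clock: 5.3
tcp_pos: [0.4606, -0.0629, 0.2563]
orientation: [-0.466, -3.105, 0.001]
contact_force: [-0.5, 0.5, -0.9]
grip_width: 0.0248
```

```bash
python3 - <<'E'
from h import *
st()
print(delta((.461,-.062,.134),163.1))
E
```

```text
t 5.3 p [ 0.4606 -0.0629  0.2563] yawx 162.93 tilt 0.12 g 0.0248 F [-0.5  0.5 -0.9] j [-0.39  0.11  0.42  2.04 -0.05  1.    1.34]
[-2.500e-03  7.100e-03  8.156e-01 -2.000e-04 -6.000e-04 -1.000e-03]
```

Emit:
send_rows(
  deltas=[
    [0,0,0.005,0.1,0,0,0],
    [0,0,0.005,0.22,0,0,0],
    [0,0,0.005,0.36,0,0,0],
    [0,0,0.005,0.5,0,0,0],
    [0,0,0.005,0.62,0,0,0],
    [0,0,0.005,0.72,0,0,0],
    [0,0,0.005,0.78,0,0,0],
    [0,0,0.005,0.815,0,0,0],
    [0,0,0.005,0.815,0,0,0],
    [0,0,0.005,0.815,0,0,0],
    [0,0,0.005,0.815,0,0,0],
  ],
)

```text
clock: 6.22
tcp_pos: [0.4628, -0.0604, 0.1358]
orientation: [0.46, 3.106, 0.001]
contact_force: [0.3, -0.2, -1.3]
grip_width: 0.0245
```

```bash
python3 - <<'E'
from h import *
st()
t=grab('top','t3');s=grab('scene','s3')
o=r.get_obs();Lp=o['tcp_pos']+np.array([.0834,-.025,-.0066]);a,b=proj(t,Lp),proj(s,Lp)
tip=[.6252,-.0885,.127];print(Lp,a,b,proj(t,tip),proj(s,tip))
def crop(n,c,h,sz):
    x,y=[int(c[0]),int(c[1])];print(n,x-h,y-h,sz/(2*h));return cv2.resize(cv2.imread(f'pics/{n}.png')[y-h:y+h,x-h:x+h],(sz,sz),interpolation=cv2.INTER_CUBIC)
cv2.imwrite('pics/c4.png',cv2.hconcat([crop('t3',a-[0,12],40,400),crop('s3',b,25,400)]))
E
```

```text
t 6.2167 p [ 0.4628 -0.0604  0.1358] yawx 163.14 tilt 0.08 g 0.0245 F [ 0.3 -0.2 -1.3] j [-0.34  0.29  0.39  2.16 -0.17  0.71  1.45]
[ 0.54614349 -0.08547362  0.12920047] [321.26115763 178.84961912] [213.56112958 206.24151855] [321.0235863  149.86431624] [220.60956861 226.43672945]
t3 281 126 5.0
s3 188 181 8.0
```

View pics/c4.png

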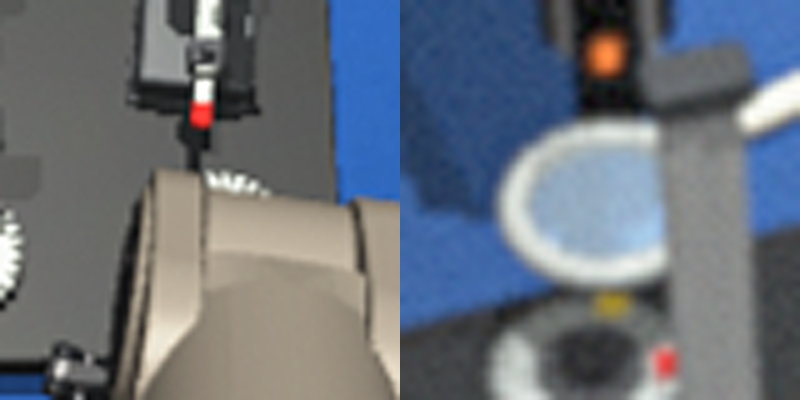

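Scene view: the lens ellipse is centred at about (213.8,206.4), predicted (213.6,206.2). The red tip is at (221.1,226.4), predicted (220.6,226.4). The arm hides the lens from the top camera. I'll apply a small correction and settle.

Emit:
send_rows(
  deltas=[
    [0,0.007,-0.012,0.014,0,0,0],
    [0,0.007,-0.012,0.014,0,0,0],
    [0,0.007,-0.012,0.014,0,0,0],
    [0,0.007,-0.012,0.014,0,0,0],
    [0,0.007,-0.012,0.014,0,0,0],
    [0,0.007,-0.012,0.014,0,0,0],
    [0,0.007,-0.012,0.014,0,0,0],
    [0,0.007,-0.012,0.014,0,0,0],
  ],
)

```text
clock: 6.98
tcp_pos: [0.4606, -0.0619, 0.1329]
orientation: [-0.461, -3.108, 0.0]
contact_force: [-0.2, 0.5, -1.8]
grip_width: 0.0247
```

```bash
python3 - <<'E'
from h import *
st()
s=grab('scene','s4');st()
o=r.get_obs();Lp=o['tcp_pos']+np.array([.0834,-.025,-.0066]);b=proj(s,Lp);print(Lp,b,o['qvel'].round(4))
# fit the predicted rim ellipse for tilt check: rim outline overlay
im=cv2.imread('pics/s4.png')[175:235,180:260];im=cv2.resize(im,(800,600),interpolation=cv2.INTER_CUBIC)
for z,rad in((0.006,.036),(-.006,.036)):
  P=[proj(s,Lp+np.array([rad*np.cos(q),rad*np.sin(q),z])) for q in np.linspace(0,6.283,60)]
  cv2.polylines(im,[np.int32((np.array(P)-[180,175]+.5)*10)],True,(0,255,0) if z>0 else (0,0,255),1)
cv2.imwrite('pics/c5.png',im)
E
```

```text
t 6.9833 p [ 0.4606 -0.0619  0.1329] yawx 163.14 tilt 0.0 g 0.0247 F [-0.2  0.5 -1.8] j [-0.33  0.3   0.39  2.17 -0.17  0.71  1.45]
t 7.0333 p [ 0.4606 -0.0619  0.1329] yawx 163.13 tilt 0.0 g 0.0249 F [ 0.3 -0.6 -1.5] j [-0.33  0.3   0.39  2.17 -0.17  0.71  1.45]
[ 0.54403281 -0.08693045  0.12633287] [212.94803337 206.51515644] [-0.0017  0.0006  0.0005  0.0007  0.0001  0.0019 -0.0011]
```

View pics/c5.png

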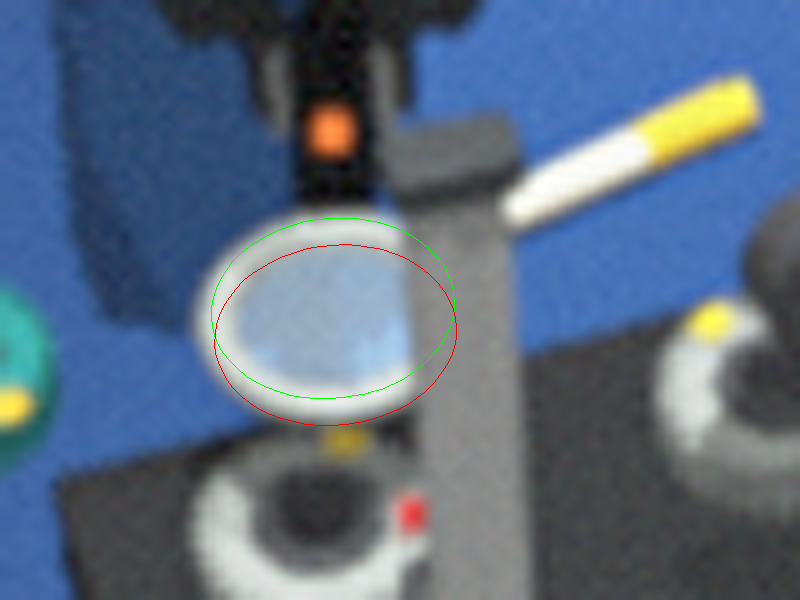

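The overlay matches the rim to within about 1 px: the lens sits roughly 2 mm toward -y and about 1 mm up from prediction. It is level and steady, so I'm handing in.

```bash
python3 -c "
from h import *
print(r.hand_in());st()"
```

```text
the job is handed in; nothing more can be done
None
the job is handed in; nothing more can be done
```

I picked up the black magnifier by its handle, about 87 mm behind the lens, and carried it over the indicator. I handed in at about 7 s with it still held level over the yellow mark of the gear at the height gauge.

**Last checks:**

| | Lens centre (estimated) | Target |
|---|---|---|
| x, y | (0.544, -0.087) | mark at (0.5445, -0.087) |
| z | about 0.1265 | scriber tip at 0.127, ± about 1.5 mm |

- **Grip and steadiness:** the tool was tilted 0.0° and joint speeds were near zero. The finger opening was 24.7 mm and the held load about 1.5–1.8 N.
- **Small disagreements:** the scene overlay put the rim about 1 px off the prediction, roughly 2–3 mm towards -y and 1 mm up. Two lens-height estimates differed by about 3 mm. If that difference is droop, it is about 2° of pitch, within the 0.1 rad (5.7°) limit.
- **Not checked:** the arm hid the lens from the top camera at the final pose, so the position rests on the scene camera and the measured tool pose. I saw no sign of contact with the gears or instruments: force readings stayed at the magnifier's weight plus noise after the pick-up. I did not measure the other objects again afterwards.

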